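Feed a wood slip under the leaf spring of a sanding cradle

TASK

Load the thin wood slip into its sanding cradle: with the fingertips on top of the slip's near end press it down until the sprung step under it is fully down, and, still pressing hard, slide it under the lip and the leaf spring until it is fully home against the end stop and the step has popped up again behind it. Then take the fingers away. Only press and push the slip, do not lift it out of the cradle, and leave the cup, the sanding block and the wood blank beside the cradle where they stand.

Things in the scene. Friction and masses are not known exactly. Their poses are not given: they have to be found in the camera images.
- cradle: Wooden sanding cradle fixed to the bench, 267 x 86 mm. Origin: on the bench top, on the middle line, where the fixed bed begins; x: the way the slip is fed (away from the robot), z up. From x = -125 to 142 mm. Channel 58 mm wide, rail tops at z = 31 mm, bed at z = 20 mm from x = 0 to the stop. Waxed: slip on cradle friction about 0.2; fingertips grip it better.
- step_plate (a joint): The sprung step, a light wood plate 104 x 56 mm that is the channel's floor from x = -105 to -1 mm of the cradle: metres pressed down. 0: up, its top 7 mm above the bed; 0.007: flush with the bed; it bottoms at 0.0075. Its spring pushes up with about 4 N when up and 8.5 N when down.
- leaf (a joint): The steel leaf spring, 34 mm wide, hinged behind the lip: radians lifted. 0: at rest, the tip (at x = 118 mm of the cradle) 4 mm above the bed; about 0.1 when the slip lies under it. It bears on the slip with about 2.5 N.
- slip: Loose flat wood slip, 123 mm long (x) x 54 x 8 mm thick, about 50 g, four dark lines across its near end. Origin: centre of its underside; x points the way it is fed. At the start it lies on the raised step, origin at z = 27 and x = -36 to -17 mm of the cradle, too high to enter under the lip. Home: far end at the stop, origin at x = 66, z = 20 mm of the cradle.
- slip_press (a point): Point on the top face of the slip among the dark lines, 41 mm behind its centre and 20 mm from its near end, on its middle line: a good place to press; 12 to 20 N carries the slip under the spring. At the stop the fingers simply skid on. When the slip is home it is 37 mm before the lip.
- cup: Bystander: turned wooden cup, 68 mm across, 48 mm high, left of the cradle. Origin: centre of its underside.
- block: Bystander: sanding block 64 x 92 x 25 mm, left of the cradle. Origin: centre of its underside.
- blank: Bystander: round wood blank, 60 mm across, 50 mm high, right of the cradle. Origin: centre of its underside.
- lip (a point): Lower near edge of the dark wooden lip (bridge) over the channel, at x = 62, z = 30 mm of the cradle. The lip is 20 mm long, its underside 10 mm above the bed, its top with two screws at z = 53 mm; the leaf spring slopes down behind it. Before the lip nothing stands above the rails.
- end_stop (a point): Foot of the end stop's face, on the bed, at x = 128, z = 20 mm of the cradle.
Not all that is in view belongs to the job. Of the things like the slip, leave any that is orange or turquoise; of the rest the larger one is meant.

How it is judged:
By the outcome, as a careful person would: the job done as asked, in the order asked, and still so for the second after the job is handed in, with the robot touching nothing.
It also fails if it takes over 43 s, if anything falls off the work surface, if the arm or the gripper's body presses on something with over 40 N, if the wrist force passes 120 N, or if a joint passes its speed limit or range.

ROBOT

A 7-joint arm with a two-finger parallel gripper is mounted at the origin on a cart in front of the work surface, level with it; the furniture and walls round the work are solid. World frame = base frame: x ahead of the robot, y to its left, z up, the work surface at z = 0. Lengths are in m, angles in rad, forces in N, time in s.
With the tool pointing down it reaches from about 0.4 to 0.925 m from the base axis. Payload 5.6 kg.
Tool frame: the origin (TCP) lies midway between the tips of the shut fingers; the grasp point (between the pads) lies manip.hold_point_z behind it (manip.hold_point_z is the distance from the TCP to the grasp point, in m); z points along the fingers, y is the direction in which the jaws open and shut (so a half turn about z gives the same grasp; the last joint's range is limited). The gripper opens to 85 mm and grips with 20 to 120 N. Pads are 22 mm wide; open, the fingers measure 114 mm over their backs; the gripper's body (76 mm by 85 mm) begins 54 mm behind the grasp point. The pads swing forward as they close: fully open they stand 13 mm farther back than shut.
Start: joints at [1.074, 0.468, -0.012, 1.603, 0.006, 1.071, -0.056], TCP at [0.285, -0.584, 0.204] pointing down, gripper open.
Joint ranges: [-2.53, 2.53], [-0.31, 2.02], [-1.57, 1.55], [0.28, 2.44], [-1.29, 4.43], [0.15, 1.84], [-2.92, 2.92]. Speed limits (rad/s): [2.57, 2.57, 3.14, 3.14, 3.14, 3.14, 3.14].

INTERFACE

Orientations are given as a unit quaternion [x, y, z, w].
In Python, from station import manip gives the robot as it stands. The module is installed in compiled form; this text tells all that it offers.
- The arm moves only by the shell command python3 -m inch 'ROWS' [OPENING]. ROWS is JSON, a list of rows, each a list of 4 numbers: the shift along the tool's x, y, z in units of 0.2 m (1.0 is 0.2 m), then the turn about the tool's z in units of pi rad (1.0 is pi rad). In form: [[tx, ty, tz, yaw], ...]. A call has 1 to 20 rows; each row is the pose to reach, as a shift and turn from the pose commanded when the call began, along the tool's axes at that moment, turning the shorter way round; what a row does not reach only later rows make up. A row lasts 1/8 s, in which the tool goes at most 62.5 mm and 10.7 degrees, less where a joint would pass 70% of its speed; a pose out of reach is approached as far as the arm can. A call with a number of a shift or a turn outside -1 to 1 is refused whole. A call with a gripper value outside its range is refused whole. OPENING is the gripper command: -1 is shut, 1 is fully open, values between are in proportion, set as the call begins (- or left out, the last holds). The fingers move at their own pace and stop on an object; the grip force is fixed at half the most. Time passes only in rows, so rows that repeat a pose let the fingers close. It gives the time, the measured TCP pose, the force and the opening at its end, in the units of the state.
- manip.get_state(): the state, without advancing time (a new reading comes with each control period).
- manip.snapshot(name): name is "scene" or "top"; returns the picture (384x512x3 uint8, red, green, blue); there is no depth.
- manip.camera_model(name): a dict with "intrinsics" (3x3 intrinsics, pixels), "R" (3x3) and "t" (3): a world point X has camera coordinates R X + t. Camera axes: x right, y down, z forward; pixel columns grow to the right and rows downward; lengths in m; the calibration is good to about 2 mm. A picture is of the moment at which its call begins. camera_model takes no time and is no camera call.
- manip.finish_job(): hands the job in, once; it reports no verdict.
The state is a dict: "t": time; "joint_positions": joint angles; "joint_vel": joint speeds; "effort": joint torques, N m; "ee_pos": TCP position; "eef_rot": TCP orientation; "ft_force": force on the tool from outside, world axes, zero at the start; "moment": the same for the moment, N m; "grip_width": finger opening in m.
Only numpy, scipy, OpenCV 4.12 (cv2) and the standard library are available. Lean on these libraries where they do the work, as an engineer would, in place of code of your own. Each camera call takes 0.05 s, during which the arm holds its last target.

## Working session

There is one attempt and no reset: what is moved stays moved. The work goes in short steps, Python scripts to look and compute and a shell command to move; the robot and the scene stay as the last step left them, time stands still between calls to the robot, and variables do not carry over. Pictures are saved under pics/ and viewed, and the job is handed in when it is done.

```bash
mkdir -p pics
python3 - <<'E'
from station import manip
import cv2, numpy as np
np.set_printoptions(precision=4,suppress=True)
for n in("scene","top"):
    im=manip.snapshot(n); cv2.imwrite(f"pics/{n}0.png",im[:,:,::-1])
    c=manip.camera_model(n); print(n,c["intrinsics"],c["R"],c["t"])
s=manip.get_state(); print(s, manip.hold_point_z)
E
```

```text
scene [[418.1618   0.     253.5615]
 [  0.     418.1618 198.4611]
 [  0.       0.       1.    ]] [[-0.9072 -0.4201 -0.0215]
 [-0.1479  0.3664 -0.9186]
 [ 0.3938 -0.8302 -0.3946]] [0.5389 0.1177 0.9479]
top [[381.9753   0.     254.1827]
 [  0.     381.9753 193.1007]
 [  0.       0.       1.    ]] [[-0.012  -0.9999 -0.0059]
 [-0.9964  0.0124 -0.0842]
 [ 0.0842  0.0048 -0.9964]] [0.0223 0.5815 1.0915]
{'t': 0.1, 'joint_positions': array([ 1.074 ,  0.4683, -0.0116,  1.6035,  0.006 ,  1.0714, -0.0563]), 'joint_vel': array([ 0.0002, -0.002 , -0.0004, -0.0027, -0.0001, -0.    ,  0.0012]), 'effort': array([  0.0006, -53.3519,   0.0215, -25.1965,   0.0115,   0.0043,
         0.    ]), 'ee_pos': array([ 0.2847, -0.5838,  0.2035]), 'eef_rot': array([ 0.9744,  0.2249, -0.0002, -0.0007]), 'ft_force': array([-1.0395,  0.2491,  0.2011]), 'moment': array([-0.007 ,  0.0191,  0.0274]), 'grip_width': 0.08492716011815592} 0.0187
```

View pics/scene0.png

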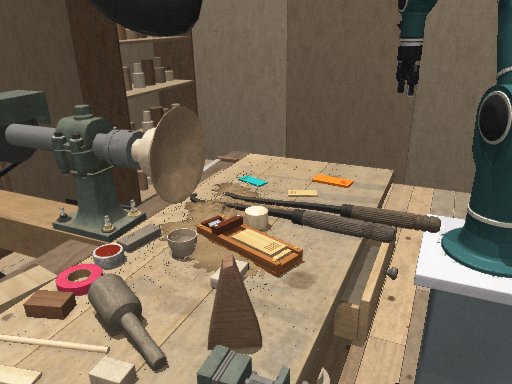

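View pics/top0.png

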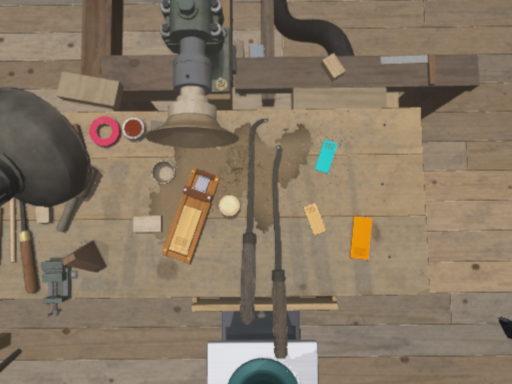

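The scene view shows the cradle around (250,243). In the top view it spans about (165–217, 168–262), with the far end tilted right. I'll enlarge both crops.

Run:
```python
import cv2
a=cv2.imread("pics/top0.png")[160:272,125:245]; cv2.imwrite("pics/top0c.png",cv2.resize(a,None,fx=5,fy=5,interpolation=cv2.INTER_CUBIC))
a=cv2.imread("pics/scene0.png")[195:295,180:320]; cv2.imwrite("pics/scene0c.png",cv2.resize(a,None,fx=5.5,fy=5.5,interpolation=cv2.INTER_CUBIC))
```

```text
(no output)
```

View pics/top0c.png

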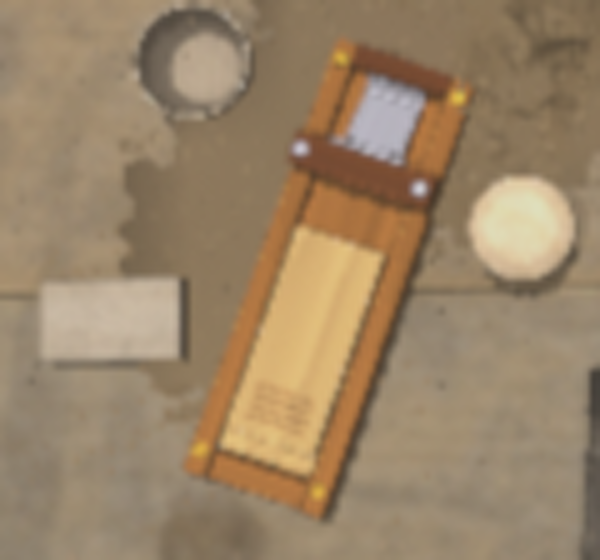

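View pics/scene0c.png

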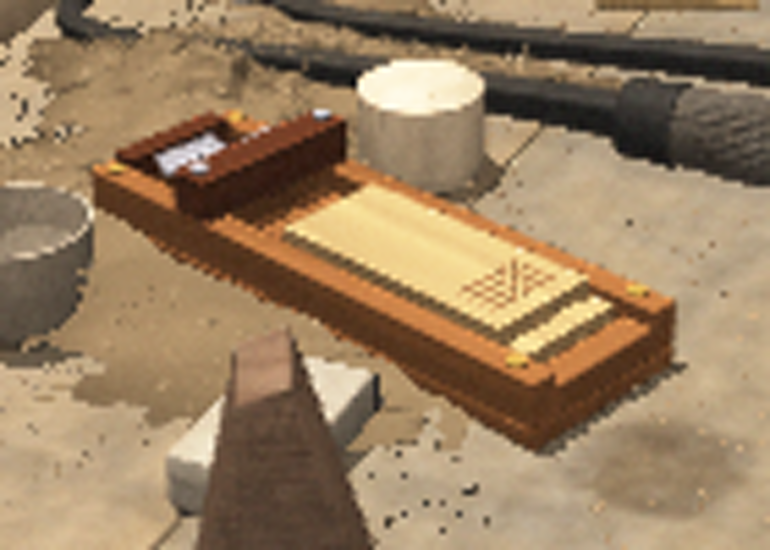

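```bash
cat > h.py <<'E'
from station import manip
import cv2, numpy as np
np.set_printoptions(precision=4,suppress=True)
def ray(n,uv,z):
    c=manip.camera_model(n); K,R,t=map(np.asarray,(c["intrinsics"],c["R"],c["t"]))
    uv=np.atleast_2d(uv).astype(float)
    d=np.c_[uv,np.ones(len(uv))]@np.linalg.inv(K).T@R
    o=-R.T@t
    return o+d*((z-o[2])/d[:,2])[:,None]
def proj(n,X):
    c=manip.camera_model(n); p=(np.atleast_2d(X)@np.asarray(c["R"]).T+c["t"])@np.asarray(c["intrinsics"]).T
    return p[:,:2]/p[:,2:]
E
python3 - <<'E'
from h import *
c2=lambda p:np.array(p)/5+[125,160]-0.4   # cubic resize offset
s2=lambda p:np.array(p)/5.5+[180,195]-0.41
T=ray("top",c2([[185,468],[325,520],[338,40],[470,82]]),.031); print("corners top\n",T)
pt=ray("top",c2([[199,450],[318,493],[341,58],[458,97]]),.031);print("pins top\n",pt)
ps=ray("scene",s2([[517,360],[637,291],[115,169],[236,118]]),.031);print("pins scene\n",ps)
print("slip far top",ray("top",c2([[300,228],[387,250]]),.035))
print("slip far scene",ray("scene",s2([[285,232],[372,183]]),.035))
print("slip near scene",ray("scene",s2([[500,330],[590,281]]),.035))
print("screws top",ray("top",c2([[300,148],[419,188]]),.055))
im=cv2.imread("pics/top0.png"); hsv=cv2.cvtColor(im,cv2.COLOR_BGR2HSV)
m=cv2.inRange(hsv,(5,120,60),(25,255,255)); m[:, :150]=0;m[:,230:]=0;m[:165]=0;m[270:]=0
ct=max(cv2.findContours(m,0,2)[0],key=cv2.contourArea)
w=ray("top",ct[:,0],.031)[:,:2].astype(np.float32)
print(cv2.minAreaRect(w))
E
```

```text
corners top
 [[0.4113 0.283  0.031 ]
 [0.3809 0.2024 0.031 ]
 [0.6582 0.1955 0.031 ]
 [0.6325 0.1183 0.031 ]]
pins top
 [[0.4215 0.275  0.031 ]
 [0.3963 0.2065 0.031 ]
 [0.6476 0.1937 0.031 ]
 [0.6238 0.1254 0.031 ]]
pins scene
 [[0.4194 0.2761 0.031 ]
 [0.395  0.2095 0.031 ]
 [0.6456 0.197  0.031 ]
 [0.6208 0.1301 0.031 ]]
slip far top [[0.5482 0.2166 0.035 ]
 [0.5349 0.1663 0.035 ]]
slip far scene [[0.5444 0.2264 0.035 ]
 [0.53   0.1723 0.035 ]]
slip near scene [[0.4312 0.2645 0.035 ]
 [0.4127 0.2158 0.035 ]]
screws top [[0.5927 0.213  0.055 ]
 [0.5691 0.1452 0.055 ]]
((0.520398736000061, 0.19988290965557098), (0.08691509813070297, 0.2645705044269562), 70.59066772460938)
```

Both views agree to within about 3 mm. The cradle axis is at about -19.5° and its origin is near (0.513, 0.204). The slip centre is near cradle x = -35 mm, so the press point is about (0.441, 0.229). I'll shut the gripper, turn the tool so its y runs along cradle +x, and start across.

```bash
python3 -m inch '[[0.24,-0.15,0,-0.05],[0.48,-0.3,0,-0.1],[0.72,-0.44,0,-0.15],[0.95,-0.59,0,-0.2],[0.95,-0.59,0,-0.247],[0.95,-0.59,0,-0.247],[0.95,-0.59,0,-0.247]]' -1
python3 - <<'E'
from h import *
from scipy.spatial.transform import Rotation as Ro
s=manip.get_state();print(Ro.from_quat(s["eef_rot"]).as_matrix(), s["joint_positions"],s["ft_force"])
d=np.array([.4414,.2290,.12])-s["ee_pos"];print(d@Ro.from_quat(s["eef_rot"]).as_matrix()/.2)
E
```

```text
t: 0.98
ee_pos: [0.4032, -0.3957, 0.2041]
eef_rot: [0.818, 0.575, -0.0, -0.0]
ft_force: [1.0, -0.4, -0.7]
grip_width: 0.0
[[ 0.3385  0.941  -0.0006]
 [ 0.941  -0.3385  0.    ]
 [-0.0002 -0.0006 -1.    ]] [ 0.9117  0.3419 -0.2413  1.8026  0.0952  1.0088  0.2877] [ 0.9881 -0.4206 -0.6509]
[ 3.0038 -0.8771  0.4205]
```

```bash
python3 -m inch '[[0.3,-0.09,0,0],[0.6,-0.18,0,0],[0.9,-0.27,0,0],[1,-0.3,0,0]]'
python3 -m inch '[[0.3,-0.09,0,0],[0.6,-0.18,0,0],[0.9,-0.27,0,0],[1,-0.3,0,0]]'
python3 -m inch '[[0.3,-0.09,0,0],[0.6,-0.18,0.1,0],[0.85,-0.27,0.25,0],[0.95,-0.28,0.4,0],[1,-0.28,0.42,0],[1,-0.28,0.42,0]]'
python3 - <<'E'
from h import *
from scipy.spatial.transform import Rotation as Ro
s=manip.get_state();R=Ro.from_quat(s["eef_rot"]).as_matrix();print(R[:,1], s["joint_positions"],s["ft_force"])
d=np.array([.4414,.2290,.05])-s["ee_pos"];print(d@R/.2)
for n in("scene","top"):
    im=manip.snapshot(n)[:,:,::-1]; cv2.imwrite(f"pics/{n}1.png",im)
    a=im[160:272,125:245] if n=="top" else im[155:295,160:340]
    f=5 if n=="top" else 4
    cv2.imwrite(f"pics/{n}1c.png",cv2.resize(a,None,fx=f,fy=f,interpolation=2))
E
```

```text
t: 1.48
ee_pos: [0.4142, -0.1834, 0.2045]
eef_rot: [0.816, 0.577, 0.0, -0.0]
ft_force: [0.2, -0.4, -0.0]
grip_width: 0.0003
t: 1.98
ee_pos: [0.4247, 0.0252, 0.2047]
eef_rot: [0.816, 0.578, 0.001, -0.0]
ft_force: [0.9, -1.9, 0.0]
grip_width: -0.0003
t: 2.72
ee_pos: [0.4395, 0.2291, 0.1207]
eef_rot: [0.817, 0.576, -0.0, 0.0]
ft_force: [-0.6, -0.3, 0.3]
grip_width: 0.0001
[ 0.9419 -0.336  -0.    ] [-0.0286  0.4042 -0.6233  2.0151  0.32    0.8183 -1.178 ] [-0.6453 -0.2819  0.2896]
[0.0029 0.0092 0.3533]
```

View pics/scene1c.png

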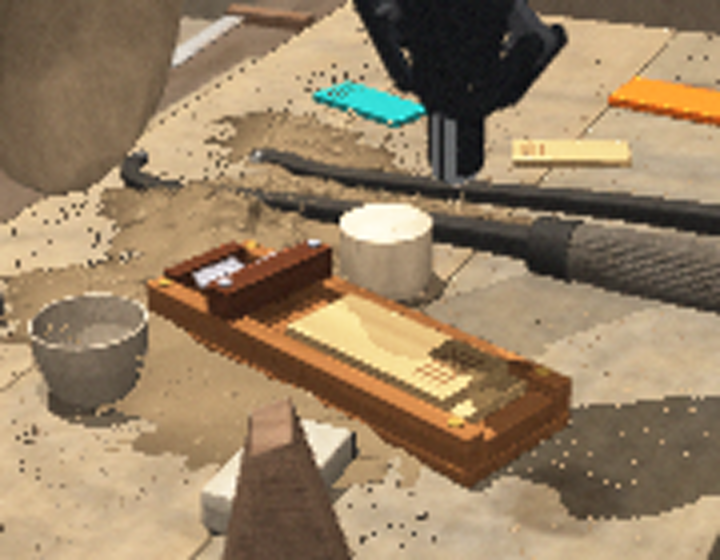

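View pics/top1c.png

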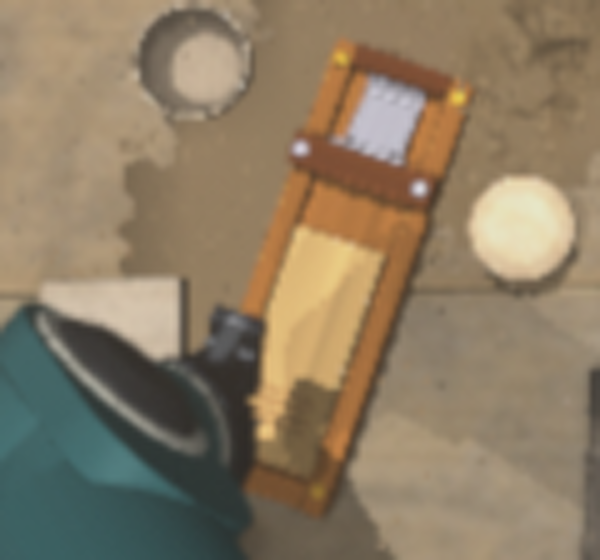

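The scene view shows the shut fingertips above the near end, at crop (457,178), with nothing else disturbed. In the top view the arm partly hides the slip. Next I'll descend to z ≈ 0.045, then make contact gently.

```bash
python3 - <<'E'
from h import *
s=manip.get_state();print(proj("scene",s["ee_pos"]), np.array([457,178])/4+[160,155])
E
python3 -m inch '[[0,0.01,0.1,0],[0,0.01,0.2,0],[0,0.01,0.3,0],[0,0.01,0.36,0],[0,0.01,0.38,0],[0,0.01,0.38,0]]'
python3 -m inch '[[0,0,0.02,0],[0,0,0.035,0],[0,0,0.045,0],[0,0,0.05,0],[0,0,0.05,0]]'
```

```text
[[273.1297 210.1984]] [274.25 199.5 ]
t: 3.58
ee_pos: [0.4411, 0.2286, 0.0448]
eef_rot: [0.817, 0.577, 0.0, 0.0]
ft_force: [0.2, 1.6, 0.5]
grip_width: 0.0001
t: 4.2
ee_pos: [0.4407, 0.2288, 0.0343]
eef_rot: [0.817, 0.577, -0.0, 0.0]
ft_force: [0.3, -0.1, 0.3]
grip_width: -0.0001
```

No contact yet at z = 0.034, and the visible tip was about 10 px off the projected TCP. I'll look again.

Run:
```python
from h import *
s=manip.get_state()
im=np.ascontiguousarray(manip.snapshot("scene")[:,:,::-1]);p=proj("scene",s["ee_pos"])[0];print(s["ee_pos"],p,s["ft_force"])
a=cv2.resize(im[195:295,180:320],None,fx=5.5,fy=5.5,interpolation=2)
q=((p-[180,195]+.41)*5.5).astype(int);print(q)
cv2.circle(a,tuple(map(int,q)),4,(0,0,255),1)
cv2.imwrite("pics/scene2c.png",a)
```

```text
[0.4407 0.2288 0.0343] [272.7981 246.2132] [ 0.3247 -0.1161  0.2922]
[512 283]
```

View pics/scene2c.png

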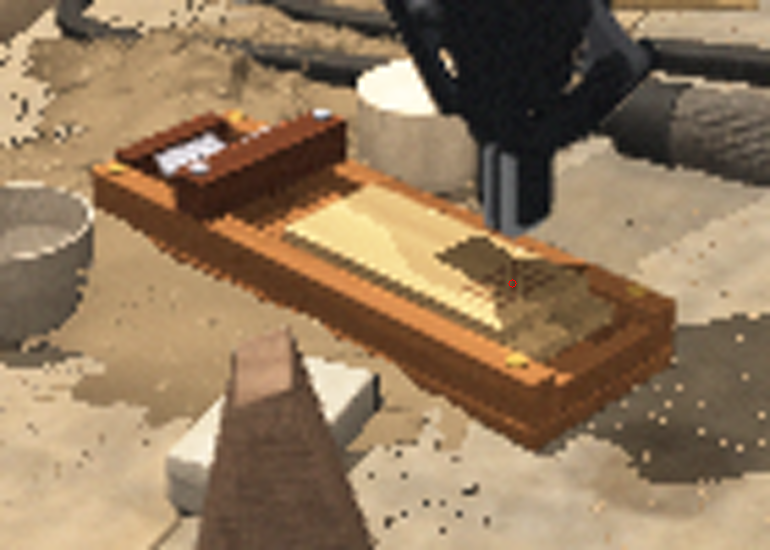

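Run:
```python
from h import *
for dz in (0,.013,.024,.037):print(dz,proj("scene",[.285,-.584,.204+dz]))
for dz in (0,.013,.024,.037):print(dz,proj("top",[.4395,.2291,.1207+dz]))
a=cv2.imread("pics/scene0.png")[20:120,350:470];cv2.imwrite("pics/s0g.png",cv2.resize(a,None,fx=6,fy=6,interpolation=2))
```

```text
0 [[402.3883 105.4239]]
0.013 [[402.8313 101.6751]]
0.024 [[403.2086  98.4824]]
0.037 [[403.6575  94.6846]]
0 [[173.6508 244.6645]]
0.013 [[172.5746 244.9154]]
0.024 [[171.6418 245.1328]]
0.037 [[170.5123 245.3961]]
```

View pics/s0g.png

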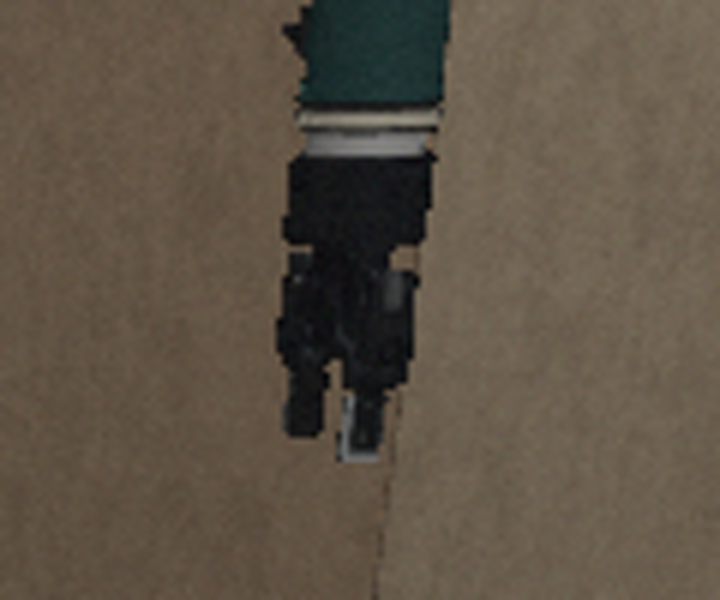

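The start view shows the same offset: the visible tips sit about 24 mm behind the reported TCP along the tool z axis. Horizontally they agree. So I expect contact at a reported z of about 0.011, and I'll find it by force.

```bash
python3 -m inch '[[0,0,0.01,0],[0,0,0.02,0],[0,0,0.03,0],[0,0,0.04,0],[0,0,0.05,0],[0,0,0.06,0],[0,0,0.07,0],[0,0,0.075,0],[0,0,0.075,0]]'
python3 -m inch '[[0,0,0.01,0],[0,0,0.02,0],[0,0,0.025,0],[0,0,0.025,0]]'
```

```text
t: 5.38
ee_pos: [0.4407, 0.2287, 0.0193]
eef_rot: [0.817, 0.577, -0.0, 0.0]
ft_force: [0.5, -0.4, 0.8]
grip_width: 0.0001
t: 5.88
ee_pos: [0.4406, 0.2287, 0.0143]
eef_rot: [0.817, 0.577, -0.0, -0.0]
ft_force: [-0.4, 0.6, -0.1]
grip_width: 0.0004
```

Run:
```python
from h import *
s=manip.get_state()
im=np.ascontiguousarray(manip.snapshot("scene")[:,:,::-1]);print(s["ee_pos"],s["ft_force"])
cv2.imwrite("pics/scene3c.png",cv2.resize(im[195:295,180:320],None,fx=5.5,fy=5.5,interpolation=2))
```

```text
[0.4406 0.2287 0.0143] [-0.3784  0.572  -0.1199]
```

View pics/scene3c.png

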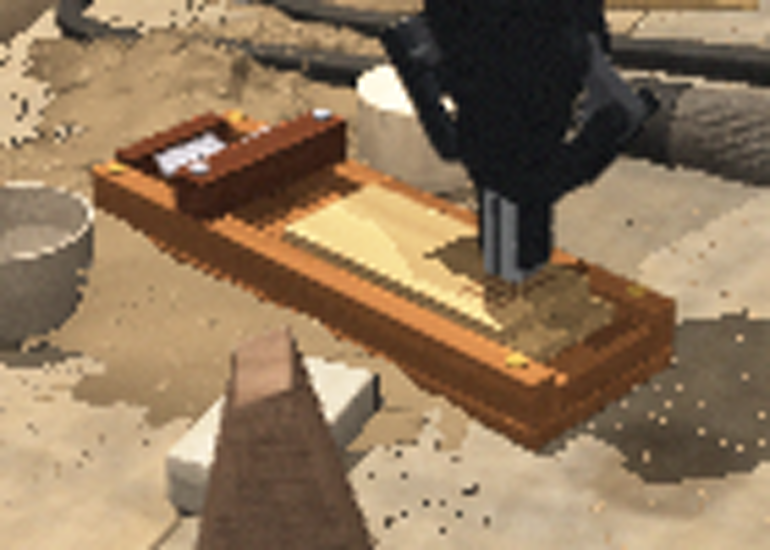

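The tip is now just above the slip, among the dark lines at crop (515,280). I'll descend to contact and press.

```bash
python3 -m inch '[[0,0,0.008,0],[0,0,0.015,0],[0,0,0.015,0]]'
python3 -m inch '[[0,0,0.006,0],[0,0,0.012,0],[0,0,0.012,0]]'
```

```text
t: 6.3
ee_pos: [0.4406, 0.2287, 0.0112]
eef_rot: [0.817, 0.577, -0.0, -0.0]
ft_force: [0.8, -1.0, 0.2]
grip_width: -0.0002
t: 6.68
ee_pos: [0.4406, 0.2287, 0.0088]
eef_rot: [0.817, 0.577, -0.0, -0.0]
ft_force: [0.5, -0.6, -0.3]
grip_width: 0.0002
```

```bash
python3 -m inch '[[0,0,0.005,0],[0,0,0.01,0],[0,0,0.01,0]]'
python3 -m inch '[[0,0,0.005,0],[0,0,0.01,0],[0,0,0.01,0]]'
```

```text
t: 7.05
ee_pos: [0.4408, 0.2288, 0.0071]
eef_rot: [0.817, 0.577, 0.0, 0.0]
ft_force: [0.2, 0.6, 3.5]
grip_width: 0.0
t: 7.42
ee_pos: [0.4408, 0.2288, 0.005]
eef_rot: [0.817, 0.577, 0.0, 0.0]
ft_force: [-1.1, 0.1, 4.7]
grip_width: 0.0001
```

Contact came at about z = 0.0075, with roughly 4 N, which matches the step spring when up. I'll keep pressing in small steps.

```bash
python3 -m inch '[[0,0,0.005,0],[0,0,0.01,0],[0,0,0.015,0],[0,0,0.015,0]]'
python3 -m inch '[[0,0,0.005,0],[0,0,0.01,0],[0,0,0.01,0]]'
```

```text
t: 7.92
ee_pos: [0.4408, 0.2289, 0.0021]
eef_rot: [0.817, 0.577, 0.0, 0.0]
ft_force: [-1.3, -0.2, 6.3]
grip_width: 0.0002
t: 8.3
ee_pos: [0.4409, 0.229, 0.0006]
eef_rot: [0.817, 0.577, 0.0, 0.0]
ft_force: [-2.5, -2.1, 10.4]
grip_width: -0.0003
```

```bash
python3 -m inch '[[0,0,0.003,0],[0,0,0.003,0],[0,0,0.003,0]]'
```

```text
t: 8.68
ee_pos: [0.4412, 0.2293, 0.0005]
eef_rot: [0.817, 0.577, 0.001, 0.0]
ft_force: [-3.1, -1.4, 13.8]
grip_width: 0.0002
```

The step has bottomed at 13.8 N, with a stiffness of about 5.5 N/mm. I'll add a little force, then slide in stages, watching force and position.

```bash
python3 -m inch '[[0,0,0.003,0],[0,0,0.003,0],[0,0.01,0.003,0],[0,0.025,0.003,0],[0,0.04,0.003,0],[0,0.055,0.003,0],[0,0.07,0.003,0],[0,0.085,0.003,0],[0,0.1,0.003,0],[0,0.1,0.003,0]]'
python3 - <<'E'
from h import *
s=manip.get_state()
im=np.ascontiguousarray(manip.snapshot("scene")[:,:,::-1]);print(s["ee_pos"],s["ft_force"])
cv2.imwrite("pics/scene4c.png",cv2.resize(im[195:295,180:320],None,fx=5.5,fy=5.5,interpolation=2))
E
```

```text
t: 9.93
ee_pos: [0.4605, 0.2239, 0.0005]
eef_rot: [0.817, 0.577, 0.002, -0.0]
ft_force: [-3.8, 0.1, 18.9]
grip_width: 0.0002
[0.4605 0.2239 0.0005] [-3.8352  0.0985 18.8553]
```

View pics/scene4c.png

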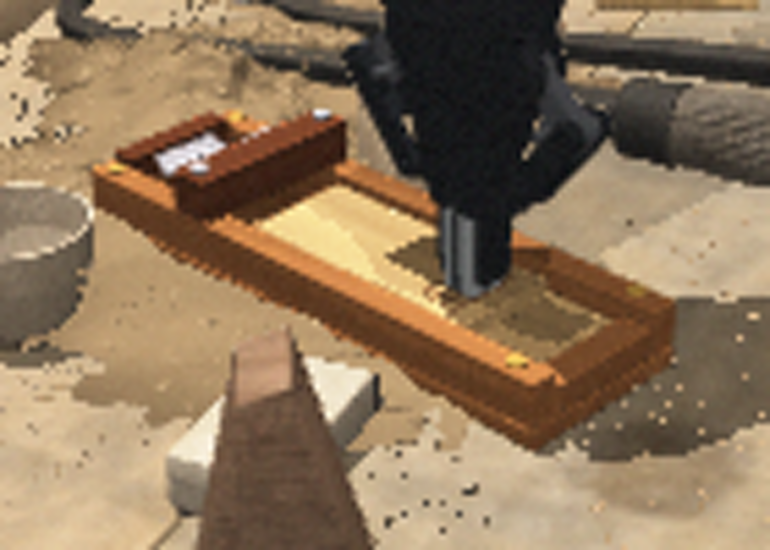

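The slip is down in the channel and moving with the fingers; its far edge is now near crop (250,215). I'll continue under the lip.

```bash
python3 -m inch '[[0,0.015,0,0],[0,0.03,0,0],[0,0.045,0,0],[0,0.06,0,0],[0,0.075,0,0],[0,0.09,0,0],[0,0.105,0,0],[0,0.12,0,0],[0,0.135,0,0],[0,0.135,0,0]]'
python3 - <<'E'
from h import *
s=manip.get_state()
im=np.ascontiguousarray(manip.snapshot("scene")[:,:,::-1]);print(s["ee_pos"],s["ft_force"])
cv2.imwrite("pics/scene5c.png",cv2.resize(im[195:295,180:320],None,fx=5.5,fy=5.5,interpolation=2))
E
```

```text
t: 11.22
ee_pos: [0.486, 0.2148, 0.0007]
eef_rot: [0.817, 0.577, 0.002, -0.0]
ft_force: [-3.5, 0.6, 18.6]
grip_width: -0.0
[0.486  0.2148 0.0007] [-3.4638  0.6036 18.6126]
```

View pics/scene5c.png

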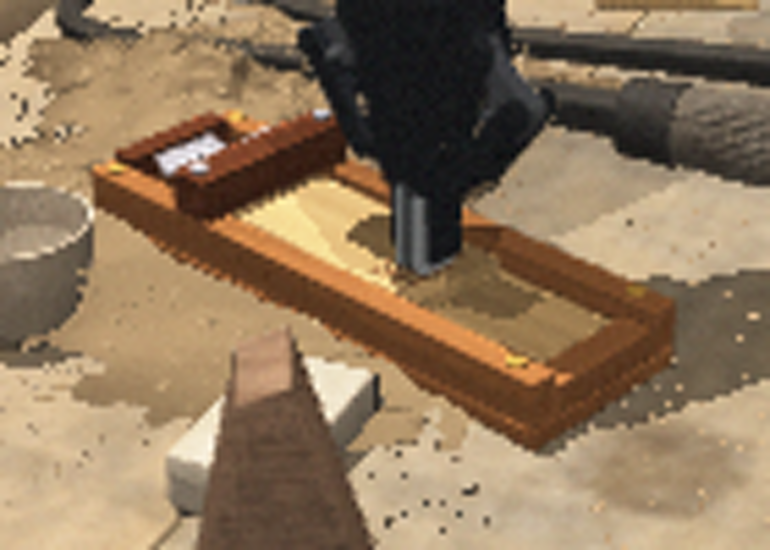

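The slip's far end is now under the lip, the force is a steady 18.6 N, and the fingers have not skidded. I'll go on under the leaf spring.

```bash
python3 -m inch '[[0,0.015,0,0],[0,0.03,0,0],[0,0.045,0,0],[0,0.06,0,0],[0,0.075,0,0],[0,0.09,0,0],[0,0.105,0,0],[0,0.12,0,0],[0,0.135,0,0],[0,0.135,0,0]]'
python3 - <<'E'
from h import *
s=manip.get_state()
im=np.ascontiguousarray(manip.snapshot("scene")[:,:,::-1]);print(s["ee_pos"],s["ft_force"])
cv2.imwrite("pics/scene6c.png",cv2.resize(im[195:295,180:320],None,fx=5.5,fy=5.5,interpolation=2))
E
```

```text
t: 12.52
ee_pos: [0.5115, 0.2058, 0.0011]
eef_rot: [0.817, 0.577, 0.002, 0.0]
ft_force: [-4.1, -0.4, 21.4]
grip_width: 0.0001
[0.5115 0.2058 0.0011] [-4.0638 -0.4008 21.3894]
```

View pics/scene6c.png

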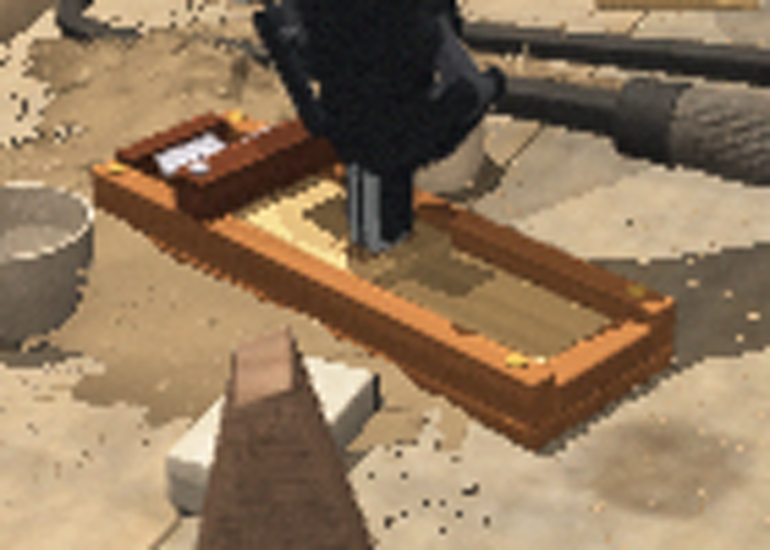

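The force rose to 21.4 N as the slip crossed onto the bed, so I'll ease off about 0.6 mm and carry on.

```bash
python3 -m inch '[[0,0,-0.003,0],[0,0.015,-0.003,0],[0,0.03,-0.003,0],[0,0.045,-0.003,0],[0,0.06,-0.003,0],[0,0.075,-0.003,0],[0,0.09,-0.003,0],[0,0.09,-0.003,0]]'
python3 -m inch '[[0,0.01,0,0],[0,0.02,0,0],[0,0.03,0,0],[0,0.03,0,0]]'
python3 - <<'E'
from h import *
s=manip.get_state()
im=np.ascontiguousarray(manip.snapshot("scene")[:,:,::-1]);print(s["ee_pos"],s["ft_force"])
d=np.array([.942,-.336]);print((s["ee_pos"][:2]-[.513,.2036])@d)
cv2.imwrite("pics/scene7c.png",cv2.resize(im[195:295,180:320],None,fx=5.5,fy=5.5,interpolation=2))
E
```

```text
t: 13.58
ee_pos: [0.5279, 0.1999, 0.0012]
eef_rot: [0.817, 0.577, 0.001, -0.0]
ft_force: [-3.0, -0.2, 16.1]
grip_width: -0.0002
t: 14.08
ee_pos: [0.5334, 0.1979, 0.0011]
eef_rot: [0.817, 0.577, 0.001, -0.0]
ft_force: [-4.3, 0.1, 17.0]
grip_width: 0.0004
[0.5334 0.1979 0.0011] [-4.3155  0.1431 16.9746]
0.02113699495984622
```

View pics/scene7c.png

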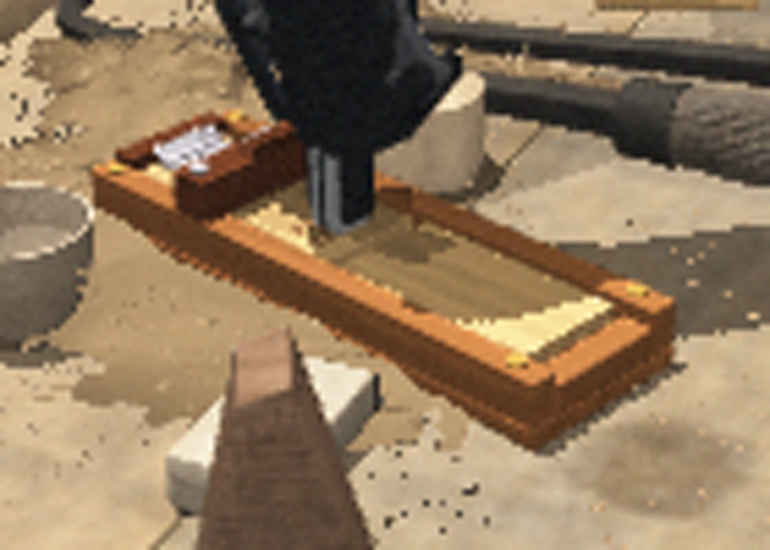

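The leaf is lifted and the slip is showing beyond the lip, so it's nearly home. I'll push the last bit with a few mm of overrun.

```bash
python3 -m inch '[[0,0.01,0,0],[0,0.02,0,0],[0,0.025,0,0],[0,0.025,0,0]]'
python3 -m inch '[[0,0.008,0,0],[0,0.016,0,0],[0,0.02,0,0],[0,0.02,0,0]]'
python3 - <<'E'
from h import *
s=manip.get_state()
print(s["ee_pos"],s["ft_force"])
d=np.array([.942,-.336]);print((s["ee_pos"][:2]-[.513,.2036])@d)
im=np.ascontiguousarray(manip.snapshot("scene")[:,:,::-1])
cv2.imwrite("pics/scene8c.png",cv2.resize(im[195:295,180:320],None,fx=5.5,fy=5.5,interpolation=2))
im=np.ascontiguousarray(manip.snapshot("top")[:,:,::-1])
cv2.imwrite("pics/top8c.png",cv2.resize(im[160:272,125:245],None,fx=5,fy=5,interpolation=2))
E
```

```text
t: 14.62
ee_pos: [0.5368, 0.197, 0.0012]
eef_rot: [0.816, 0.578, 0.001, -0.001]
ft_force: [-7.4, 1.5, 19.1]
grip_width: -0.0
t: 15.12
ee_pos: [0.5406, 0.1958, 0.0012]
eef_rot: [0.816, 0.578, 0.001, -0.001]
ft_force: [-7.5, 2.6, 18.5]
grip_width: -0.0002
[0.5406 0.1958 0.0012] [-7.5185  2.64   18.4716]
0.02860315212818883
```

View pics/scene8c.png

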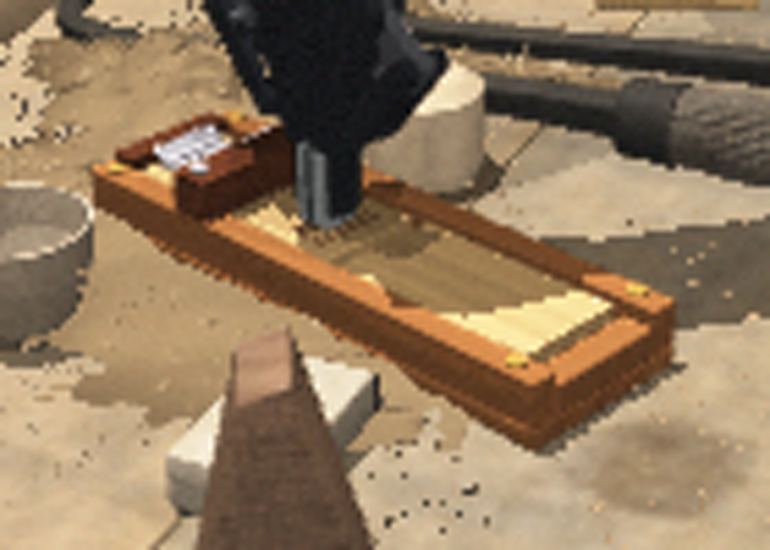

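View pics/top8c.png

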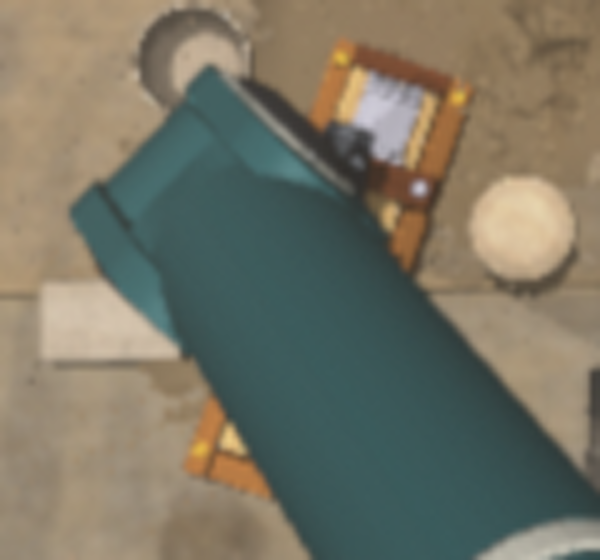

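Horizontal force has settled at about 7.9 N with the fingers skidding, so the slip is at the stop. The top view shows it filling the gap up to the stop. I'll lift straight up and check.

```bash
python3 -m inch '[[0,0,-0.01,0],[0,0,-0.03,0],[0,0,-0.08,0],[0,0,-0.2,0],[0,0,-0.4,0],[0,0,-0.6,0],[0,0,-0.6,0]]'
python3 -m inch '[[-0.3,-0.1,0,0],[-0.6,-0.2,0,0],[-0.9,-0.3,0,0],[-1,-0.3,0,0],[-1,-0.3,0,0]]'
python3 -m inch '[[-0.3,0,0,0],[-0.6,0,0,0],[-0.9,0,0,0],[-0.9,0,0,0]]'
python3 - <<'E'
from h import *
for n in("scene","top"):
    im=np.ascontiguousarray(manip.snapshot(n)[:,:,::-1]);cv2.imwrite(f"pics/{n}9.png",im)
    a=im[160:272,125:245] if n=="top" else im[195:295,180:320]
    f=5 if n=="top" else 5.5
    cv2.imwrite(f"pics/{n}9c.png",cv2.resize(a,None,fx=f,fy=f,interpolation=2))
E
```

```text
t: 16.1
ee_pos: [0.5439, 0.1938, 0.123]
eef_rot: [0.817, 0.577, 0.003, 0.001]
ft_force: [-1.2, 0.7, 0.3]
grip_width: 0.0001
t: 16.73
ee_pos: [0.4172, 0.0226, 0.1191]
eef_rot: [0.818, 0.575, -0.001, 0.0]
ft_force: [0.1, -0.3, 0.3]
grip_width: 0.0003
t: 17.23
ee_pos: [0.3571, -0.1481, 0.1191]
eef_rot: [0.819, 0.574, -0.0, 0.0]
ft_force: [0.3, -0.3, 0.6]
grip_width: 0.0
```

View pics/scene9c.png

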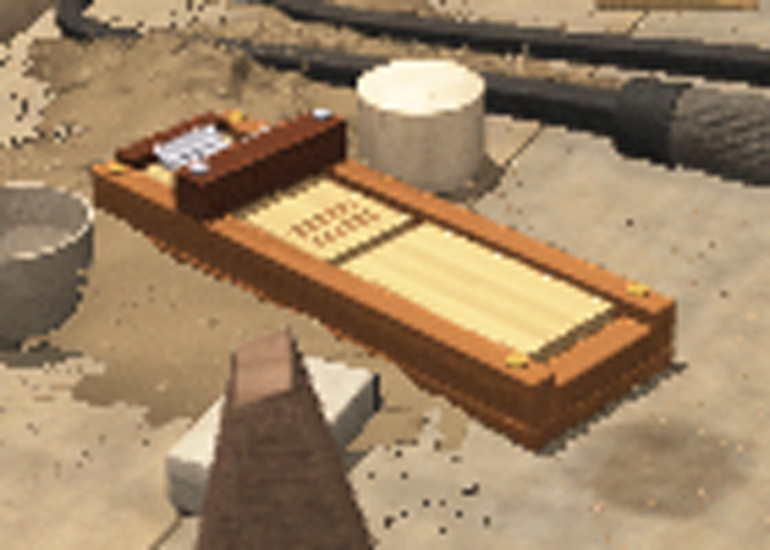

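View pics/top9c.png

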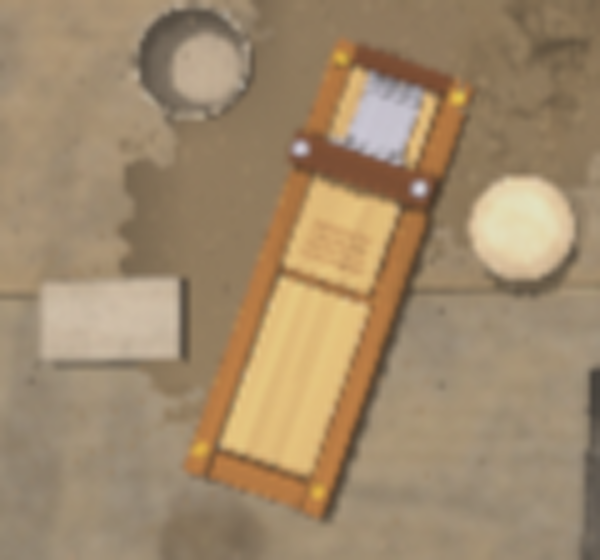

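Run:
```python
from h import *
c2=lambda p:np.array(p)/5+[125,160]-0.4
s2=lambda p:np.array(p)/5.5+[180,195]-0.41
d=np.array([.942,-.336]);o=[.5130,.2036]
for n,f,pts in (("top",c2,[[283,266],[372,294]]),("scene",s2,[[335,260],[410,216]])):
    print("slip near end",n,(ray(n,f(pts),.028)[:,:2]-o)@d)
for n,f,pts in (("top",c2,[[282,276],[368,301]]),("scene",s2,[[347,265],[426,226]])):
    print("step far edge",n,"if up",(ray(n,f(pts),.027)[:,:2]-o)@d,"if down",(ray(n,f(pts),.020)[:,:2]-o)@d)
a=cv2.imread("pics/top9.png").astype(int);b=cv2.imread("pics/top0.png").astype(int)
df=np.abs(a-b).max(2)
for k,(r0,r1,c0,c1) in dict(cup=(160,186,150,177),block=(212,236,130,163),blank=(192,220,216,243)).items(): print(k,(df[r0:r1,c0:c1]>40).sum())
```

```text
slip near end top [0.0048 0.0063]
slip near end scene [-0.0016  0.0023]
step far edge top if up [-0.0009  0.0017] if down [-0.0012  0.0014]
step far edge scene if up [-0.007  -0.0077] if down [0.0021 0.0014]
cup 0
block 0
blank 0
```

Run:
```python
from h import *
f={n:cv2.imread(f"pics/{n}.png") for n in("scene0","scene9")}
s5=cv2.imread("pics/scene6c.png")
A=cv2.resize(f["scene0"][195:295,180:320],None,fx=5.5,fy=5.5,interpolation=2)[270:400,480:680]
B=cv2.resize(f["scene9"][195:295,180:320],None,fx=5.5,fy=5.5,interpolation=2)[270:400,480:680]
C=s5[270:400,480:680]
cv2.imwrite("pics/cmp.png",cv2.resize(np.hstack([A,C,B]),None,fx=1.3,fy=1.3))
B=cv2.resize(f["scene9"][220:275,210:275],None,fx=11,fy=11,interpolation=cv2.INTER_NEAREST)
cv2.imwrite("pics/gap.png",B)
```

```text
(no output)
```

View pics/cmp.png

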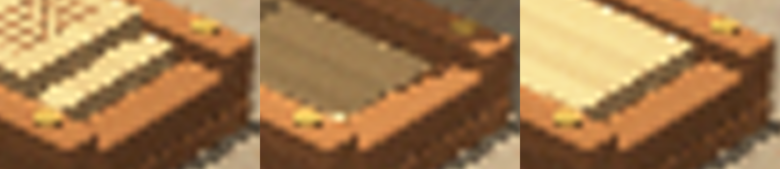

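View pics/gap.png

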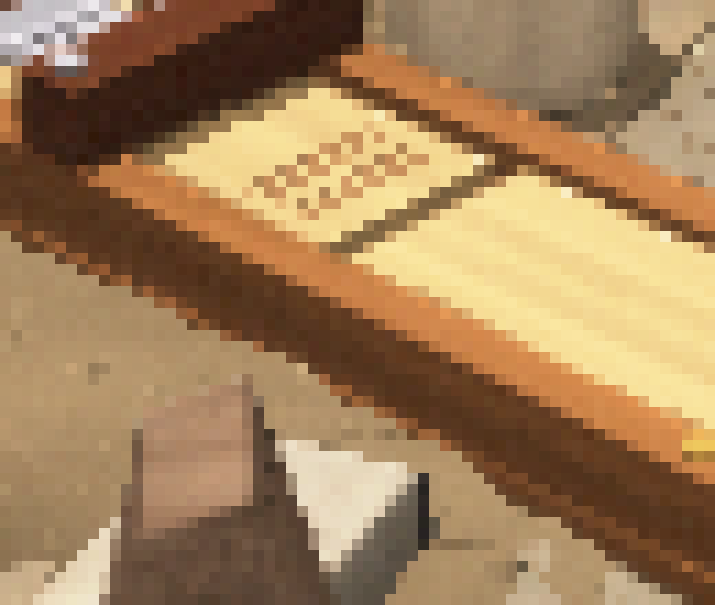

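The step's near edge, left of the end wall, looks the same as at the start (left panel = right panel). In the middle panel it was down, so the step has popped up. The slip lies home with only a narrow dark gap behind it, and the bystanders' pixels are unchanged. I'm handing in.

```bash
python3 -c "
from station import manip
manip.finish_job(); s=manip.get_state(); print(s['t'],s['ft_force'])"
```

```text
the job is handed in; nothing more can be done
the job is handed in; nothing more can be done
```

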